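# Shut the lamp door and hold the exposure unit's lid open

## Task

Get the print studio's exposure unit ready for loading a plate: push the open lamp-compartment door on its front shut until it clicks home on its catch, and only then raise the lid and hold it open at 40 degrees from closed, so that a colleague can reach in. The lid falls shut by itself, so finish while your gripper is still holding it still at that angle, and leave the jar, the tin and the ink roller where they are.

Things in the scene. Friction and masses are not known exactly. Their poses are not given: they have to be found in the camera images.
- unit: Exposure unit, a grey box with an aluminium lid, fixed to the table: 240 mm deep (its x), 400 wide (its y), 120 high without the lid. Origin: centre of its underside, on the table. Its front, with the door and two dials, faces its -x, roughly towards the robot; +y is to its left seen from the robot, +z up. The dials, left of the middle, stick out 14 mm.
- lid (a joint): Lid angle in rad: 0 closed, growing as the front edge rises; 40 degrees is 0.698, stop at 1.2. A plate 240 x 400 x 12 mm covering the whole top, underside 122 mm above the table when closed, hinged along the unit's rear (+x) edge. 0.4 to 0.8 kg. The hinge is free: it falls shut from any angle.
- lid_handle (a point): Middle of the round bar handle on the lid: bar along the unit's y, 140 mm long, 11 mm thick, its axis 35 mm above the lid's top (free room under it), 30 mm behind the lid's front edge; 170 mm above the table when closed. Can be pinched from above, jaws closing along the unit's x; it turns between the jaws as the lid swings. Frame turns with the lid.
- lid_hinge (a point): Middle of the lid's hinge axis, which runs along the unit's y; the handle point lies 210 mm in front of it and 47 mm above it when closed, so it swings on a 215 mm radius. Axes turn with the lid.
- door (a joint): Lamp door angle in rad: 0 shut, growing as it swings out to the robot; stays where left. Plain grey panel 130 wide, 90 high, 12 mm thick, 17 to 107 mm above the table, right part of the unit's front; vertical hinge at its left edge (nearer the unit's middle), free edge right. A sprung ball catch resists from about 0.09 rad (about 7 N at door_push), then snaps it in; seated it is under 0.02.
- door_push (a point): Point on the door's outer face to push on, 105 mm from the hinge axis (25 mm from the free edge) and 77 mm above the table. Its frame turns with the door: -x points straight out of the outer face, z up.
- door_hinge (a point): Point on the door's vertical hinge axis at mid-height of the door, in the plane of the door's inner face (12 mm behind the outer face), which is the unit's front plane when shut. Its frame turns with the door.
- jar: Bystander: glass ink jar, 64 mm across, 85 mm high, standing left of the unit. Origin: centre of its underside.
- tin: Bystander: tin, 72 mm across, 100 mm high, standing right of the unit. Origin: centre of its underside.
- brayer: Bystander: ink roller (brayer) lying on the table in front of the left part of the unit: rubber roller 100 mm long and 32 mm thick, wooden handle; 150 mm long in all. Origin: under the middle of the roller, on the table.

How it is judged:
On the way, in this order (a step that is already met when the one before it is completed fails the run):
1. the door is seated on its catch, the lid still closed (value of joint door below 0.02 rad and value of joint lid below 0.1 rad), for 0.3 s.
2. the lid is held open by the gripper at 40 degrees, the door still seated (value of joint lid between 0.6109 and 0.7854 rad and contact force between the fingers and lid above 0.7 N and value of joint door below 0.02 rad), for 0.3 s.
At the end, for the whole second after the job is handed in: The lid stands still (under 0.1 rad/s) at 40 degrees from closed, within 5 degrees, carried by the gripper's fingers (more than 0.7 N on the lid) and propped by none of the loose things; the door is seated on its catch (under 0.02 rad); jar, tin and roller are within 30 mm of where they stood (all of step 2 and velocity of joint lid between -0.1 and 0.1 rad/s and contact force between lid and jar below 0.2 N and contact force between lid and tin below 0.2 N and contact force between lid and brayer below 0.2 N and distance of each of jar, tin, brayer from where it was at the start of the episode below 0.03 m); the arm keeps its last pose, push and grip.
It fails at once if the lid is raised while the door is not shut (value of joint lid above 0.15 rad and value of joint door above 0.05 rad).
It fails at once if the jar is pushed away or knocked over (distance of jar from where it was at the start of the episode above 0.03 m or angle between jar's own z axis and vertical above 0.5 rad).
It fails at once if the tin is pushed away or knocked over (distance of tin from where it was at the start of the episode above 0.03 m or angle between tin's own z axis and vertical above 0.5 rad).
It fails at once if the ink roller is pushed away or knocked over (distance of brayer from where it was at the start of the episode above 0.03 m or angle between brayer's own z axis and vertical above 0.5 rad).
It also fails if it takes over 58 s, if anything falls off the work surface, if the arm or the gripper's body presses on something with over 40 N, if the wrist force passes 120 N, or if a joint passes its speed limit or range.

## Robot

A 6-joint arm with a two-finger parallel gripper is mounted at the origin on the work surface. World frame = base frame: x ahead of the robot, y to its left, z up, the work surface at z = 0. Lengths are in m, angles in rad, forces in N, time in s.
With the tool pointing down it reaches from about 0.25 to 0.85 m from the base axis. Payload 12.5 kg.
Tool frame: the origin (TCP) lies midway between the tips of the shut fingers; the grasp point (between the pads) lies 19 mm behind it; y points along the fingers, z is the direction in which the jaws open and shut, and the axes are right-handed (so a half turn about y gives the same grasp; the last joint's range is limited). The gripper opens to 93 mm and grips with 3 to 60 N. Pads are 15 mm wide; open, the fingers measure 128 mm over their backs; the gripper's body (75 mm by 188 mm) begins 65 mm behind the grasp point.
Start: joints at [1.165, 0.351, 1.652, -0, 1.139, -0.085], TCP at [0.173, 0.522, 0.219] pointing down, gripper open.
Joint ranges: [-2.75, 2.75], [-0.79, 2.1], [0.01, 2.65], [-1.57, 4.71], [0.07, 3.14], [-2.87, 2.87]. Speed limits (rad/s): [2.22, 2.22, 2.79, 3.14, 3.14, 3.14].

## Interface

Orientations are given as [roll, pitch, yaw] about the fixed x, y, z axes, in that order (R = Rz(yaw) Ry(pitch) Rx(roll)).
In Python, from cell import env, imaging gives the robot as it stands. The module is installed in compiled form; this text tells all that it offers.
- The arm moves only by the tool move_arm, never from a script. Its argument "plan" is one flat list of numbers, 7 for each row, row after row: the shift along the tool's x, y, z in cm, then the turn, a rotation vector about the tool's x, y, z in rad, then the opening in per cent of the stroke, from 0 (shut) to 100 (fully open). In form: [dx, dy, dz, ax, ay, az, gripper, dx, dy, dz, ax, ay, az, gripper, ...]. A call has 1 to 20 rows; each row is the pose to reach, as a shift and turn from the pose commanded when the call began, along the tool's axes at that moment; what a row does not reach only later rows make up. A row lasts 1/12 s, in which the tool goes at most 41.7 mm and 7.16 degrees, less where a joint would pass 70% of its speed; a pose out of reach is approached as far as the arm can. A call with a gripper value outside its range is refused whole. The fingers move at their own pace and stop on an object; "squeeze" is the grip in N (left out, the last holds). Time passes only in rows, so rows that repeat a pose let the fingers close. It gives the time, the measured TCP pose, the force and the opening at its end, in the units of the state.
- env.get_state(): the state, without advancing time (a new reading comes with each control period).
- imaging.camera(name): name is "side" or "top"; returns (picture, depth): 384x512x3 uint8, red, green, blue; 384x512 float32, m along the optical axis (not along the pixel's ray), 0 where there is no reading.
- imaging.camera_model(name): a dict with "fovy" (degrees; the focal length in pixels is half the picture's height over the tangent of half this angle, whatever the lens; pixels are square), "cx", "cy" (the principal point, pixels), "cam_to_world" (4x4, takes a point from camera to world coordinates). Camera axes: x right, y up, looking along -z (the intrinsics and any distortion apply to the point x, -y, -z); pixel columns grow to the right and rows downward; lengths in m; the calibration is good to about 2 mm. A picture is of the moment at which its call begins. camera_model takes no time and is no camera call.
- env.job_done(): hands the job in, once; it reports no verdict.
The state is a dict: "time": time; "q": joint angles; "qvel": joint speeds; "effort": joint torques, N m; "tool_pos": TCP position; "tcp_rot": TCP orientation; "ft_force": force on the tool from outside, world axes, zero at the start; "torque": the same for the moment, N m; "width": finger opening in m.
Only numpy, scipy, OpenCV 4.12 (cv2) and the standard library are available. Lean on these libraries where they do the work, as an engineer would, in place of code of your own. Each camera call takes 0.05 s, during which the arm holds its last target. There are 200 camera calls.

## Working session

There is one attempt and no reset: what is moved stays moved. The work goes in short steps, Python scripts to look and compute and a tool call to move; the robot and the scene stay as the last step left them, time stands still between calls to the robot, and variables do not carry over. Pictures are saved under pics/ and viewed, about 8 in all and at most 12, crops included, and the job is handed in when it is done.

Besides the shell and the picture viewer there is one more tool, called after "Request:" as name(argument=value, ...), one argument or row to a line, values as JSON. move_arm: Moves the arm, as the interface text tells. Its arguments: {"type":"object","properties":{"plan":{"type":"array","items":{"type":"number"}},"squeeze":{"type":"number"}},"required":["plan"]}

```bash
mkdir -p pics; cat > h.py <<'E'
import numpy as np, cv2
from cell import env, imaging
def cam(n):
    im,d=imaging.camera(n); m=imaging.camera_model(n); return im,d,m
def pts(d,m):
    f=d.shape[0]/2/np.tan(np.radians(m['fovy'])/2)
    v,u=np.indices(d.shape)
    P=np.stack([(u-m['cx'])/f*d,-(v-m['cy'])/f*d,-d],-1)
    T=np.array(m['cam_to_world']); return P@T[:3,:3].T+T[:3,3]
E
python3 - <<'E'
from h import *
for n in('side','top'):
    im,d,m=cam(n); print({k:np.round(v,3).tolist() if not isinstance(v,str) else v for k,v in m.items()})
    np.savez('pics/'+n,im=im,d=d,P=pts(d,m)); cv2.imwrite(f'pics/{n}0.png',cv2.resize(im[...,::-1],(768,576)))
print(env.get_state())
E
```

```text
{'fovy': 47.196, 'cx': 254.358, 'cy': 194.844, 'cam_to_world': [[0.993, 0.063, -0.102, 0.517], [-0.12, 0.556, -0.823, -0.79], [0.005, 0.829, 0.559, 0.694], [0.0, 0.0, 0.0, 1.0]]}
{'fovy': 50.586, 'cx': 254.994, 'cy': 186.817, 'cam_to_world': [[0.02, 0.987, -0.162, 0.481], [-1.0, 0.017, -0.021, 0.012], [-0.018, 0.162, 0.987, 1.067], [0.0, 0.0, 0.0, 1.0]]}
{'time': 0.1, 'q': array([ 1.16538627e+00,  3.51170190e-01,  1.65235117e+00,  3.08826904e-06,
        1.13908454e+00, -8.45924933e-02]), 'qvel': array([-0.0005943 , -0.00014799, -0.00284134,  0.00084866,  0.00158179,
        0.00162071]), 'effort': array([ 1.31019406e-03, -4.98025560e+01, -2.85705954e+01,  6.99762069e-02,
        2.37949798e-02,  1.07484078e-05]), 'tool_pos': array([0.17328983, 0.52166875, 0.21816531]), 'tcp_rot': array([-1.57180571e+00,  8.84045245e-05, -3.20818902e-01]), 'ft_force': array([ 0.3293826 , -0.20148003, -0.16956503]), 'torque': array([-0.04684031,  0.04247975,  0.06837891]), 'width': 0.09286942612822978}
```

View pics/side0.png

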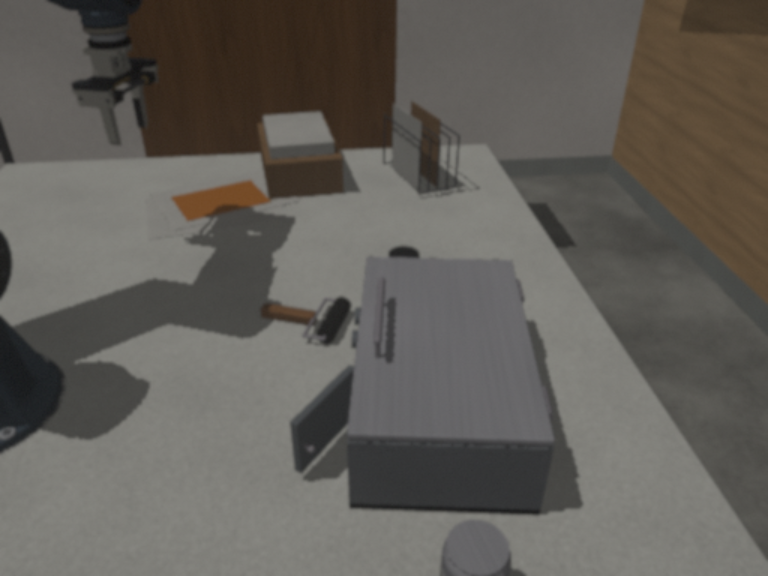

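View pics/top0.png

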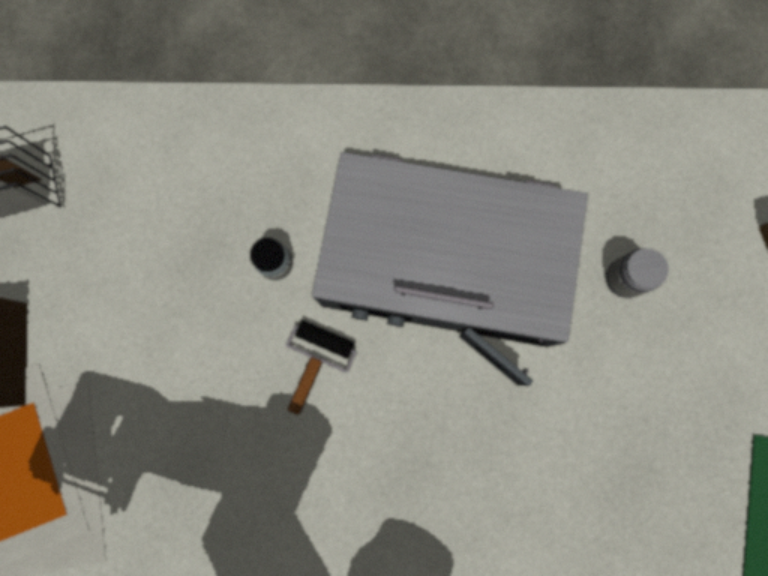

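The pictures show the unit with its lid corners in the top view (768 px wide) at about (344,151), (587,193), (567,343) and (314,299), and the handle from (396,289) to (491,303). The door is open from (463,332) to (528,382). The brayer is at about (322,345), the jar at (268,255) and the tin at (645,270).

```bash
python3 - <<'E'
from h import *
for n in('top','side'):
    P=np.load(f'pics/{n}.npz')['P']; x,y,z=P[...,0],P[...,1],P[...,2]
    reg=(x>.3)&(x<.95)&(abs(y)<.35)
    m=reg&(z>.118)&(z<.15)
    k,l,s,_=cv2.connectedComponentsWithStats(m.astype(np.uint8)); i=1+s[1:,4].argmax(); m=l==i
    r=cv2.minAreaRect(P[m][:,:2].astype(np.float32)); print(n,'lid',r,np.median(z[m])); print(cv2.boxPoints(r))
    h=reg&(z>.158)&(z<.19); p=P[h]
    if len(p): print('handle',len(p),p.mean(0),cv2.minAreaRect(p[:,:2].astype(np.float32)))
    # unexplained low blobs
    b=reg&(z>.012)&(z<.115)
    k,l,s,c=cv2.connectedComponentsWithStats(b.astype(np.uint8))
    for i in range(1,k):
        if s[i,4]>40:
            p=P[l==i]; print(s[i],p.mean(0).round(3),p[:,2].max().round(3),[np.round(t,3) for t in cv2.minAreaRect(p[:,:2].astype(np.float32))])
    print('table z',np.median(z[reg&(z<.01)]))
E
python3 - <<'E'
# rays from top view corners onto planes
import sys; sys.path.insert(0,'.')
from h import *
m=imaging.camera_model('top'); f=192/np.tan(np.radians(m['fovy'])/2); T=np.array(m['cam_to_world'])
for nm,u,v,h in [('lidRL',344,151,.134),('lidRR',587,193,.134),('lidFR',567,343,.134),('lidFL',314,299,.134),('hL',396,289,.175),('hR',491,303,.175),('doorHinge',463,332,.107),('doorFree',528,382,.107)]:
    r=T[:3,:3]@np.array([(u/1.5-m['cx'])/f,-(v/1.5-m['cy'])/f,-1]); o=T[:3,3]; print(nm,(o+r*(h-o[2])/r[2]).round(3))
E
```

```text
top lid ((0.6986193656921387, -0.07303076982498169), (0.40093994140625, 0.2476404905319214), 80.76758575439453) 0.13503780017394662
[[ 0.5442398  -0.2510381 ]
 [ 0.78867227 -0.29076946]
 [ 0.8529989   0.10497656]
 [ 0.60856646  0.14470792]]
handle 330 [ 0.60565084 -0.05857077  0.17419842] ((0.6061243414878845, -0.057940222322940826), (0.14863888919353485, 0.011321569792926311), 80.70269012451172)
[166 158  29  29 614] [0.68  0.222 0.072] 0.09 [array([0.682, 0.225]), array([0.059, 0.06 ]), np.float64(2.742)]
[ 210  199  165   58 1301] [ 0.554 -0.087  0.071] 0.115 [array([ 0.546, -0.048]), array([0.399, 0.084]), np.float64(80.714)]
[190 213  47  63 999] [0.518 0.145 0.024] 0.036 [array([0.496, 0.156]), array([0.118, 0.15 ]), np.float64(67.885)]
table z 0.00038131006274588763
side lid ((0.6979184150695801, -0.07217344641685486), (0.40479591488838196, 0.24780094623565674), 80.82111358642578) 0.13448724711947102
[[ 0.54331845 -0.25221545]
 [ 0.7879464  -0.291744  ]
 [ 0.8525184   0.10786855]
 [ 0.6078904   0.1473971 ]]
handle 232 [ 0.60400731 -0.06723032  0.17365254] ((0.6050230264663696,
[... 350 characters left out ...]
4 0.072] 0.081 [array([0.584, 0.067]), array([0.021, 0.008]), np.float64(70.288)]
[234 220   5  12  45] [0.574 0.006 0.072] 0.081 [array([0.575, 0.008]), array([0.02 , 0.009]), np.float64(76.537)]
[ 193  243   43   72 1558] [ 0.517 -0.162  0.072] 0.109 [array([ 0.527, -0.153]), array([0.13 , 0.027]), np.float64(50.775)]
[ 231  296  138   44 5066] [ 0.663 -0.268  0.065] 0.115 [array([ 0.663, -0.268]), array([0.007, 0.24 ]), np.float64(81.202)]
table z 0.0001010934237022365
lidRL [0.844 0.098 0.134]
lidRR [ 0.78  -0.289  0.134]
lidFR [ 0.543 -0.25   0.134]
lidFL [0.603 0.137 0.134]
hL [0.615 0.011 0.175]
hR [ 0.597 -0.129  0.175]
doorHinge [ 0.559 -0.096  0.107]
doorFree [ 0.483 -0.196  0.107]
```

```bash
cat >> h.py <<'E'
from scipy.spatial.transform import Rotation as Ro
C=np.array([.698,-.0725,0]); YAW=-.1605
U=Ro.from_euler('z',YAW).as_matrix()
def W(p): return C+U@np.array(p)           # unit -> world
def Rpush(t): # jaws along unit y, tips leaning forward by t
    y=U@[np.sin(t),0,-np.cos(t)]; z=U@[0,1,0]; return np.stack([np.cross(y,z),y,z],1)
def Rgrip(t): # jaws along unit x, tool leaning with the lid by t
    y=U@[-np.sin(t),0,-np.cos(t)]; z=U@[np.cos(t),0,-np.sin(t)]; return np.stack([np.cross(y,z),y,z],1)
def rel(p,R,p0=None,R0=None):
    s=env.get_state()
    if p0 is None: p0=s['tool_pos'];R0=Ro.from_euler('xyz',s['tcp_rot']).as_matrix()
    return np.r_[100*R0.T@(p-p0),Ro.from_matrix(R0.T@R).as_rotvec()].round(3)
E
python3 - <<'E'
from h import *
R=Rpush(.35)
for w in [(-.30,-.135,.20),(-.25,-.135,.10),(-.25,-.135,.075)]: print(W(w).round(3),rel(W(w),R))
p0=W((-.25,-.135,.075))
for w in [(-.165,-.145,.075),(-.135,-.15,.075),(-.12,-.15,.075)]: print(W(w).round(3),rel(W(w),R,p0,R))
E
```

```text
[ 0.38  -0.158  0.2  ] [ 4.1070e+01  1.8710e+00 -5.7953e+01  2.9000e-02 -1.5900e-01 -3.4900e-01]
[ 0.43  -0.166  0.1  ] [ 4.6007e+01  1.1870e+01 -5.7145e+01  2.9000e-02 -1.5900e-01 -3.4900e-01]
[ 0.43  -0.166  0.075] [ 4.6007e+01  1.4370e+01 -5.7142e+01  2.9000e-02 -1.5900e-01 -3.4900e-01]
[ 0.512 -0.189  0.075] [ 7.985  2.915 -1.     0.     0.     0.   ]
[ 0.541 -0.199  0.075] [10.803  3.943 -1.5    0.     0.     0.   ]
[ 0.556 -0.201  0.075] [12.212  4.458 -1.5    0.     0.     0.   ]
```

Request:
move_arm(
  plan=[41,1.9,-58,0.03,-0.16,-0.35,0,41,1.9,-58,0.03,-0.16,-0.35,0,41,1.9,-58,0.03,-0.16,-0.35,0,41,1.9,-58,0.03,-0.16,-0.35,0,41,1.9,-58,0.03,-0.16,-0.35,0,41,1.9,-58,0.03,-0.16,-0.35,0,41,1.9,-58,0.03,-0.16,-0.35,0,41,1.9,-58,0.03,-0.16,-0.35,0,41,1.9,-58,0.03,-0.16,-0.35,0,41,1.9,-58,0.03,-0.16,-0.35,0,41,1.9,-58,0.03,-0.16,-0.35,0,41,1.9,-58,0.03,-0.16,-0.35,0,41,1.9,-58,0.03,-0.16,-0.35,0,41,1.9,-58,0.03,-0.16,-0.35,0,41,1.9,-58,0.03,-0.16,-0.35,0,41,1.9,-58,0.03,-0.16,-0.35,0,41,1.9,-58,0.03,-0.16,-0.35,0,41,1.9,-58,0.03,-0.16,-0.35,0,41,1.9,-58,0.03,-0.16,-0.35,0,41,1.9,-58,0.03,-0.16,-0.35,0],
  squeeze=30,
)

```text
time: 1.77
tool_pos: [0.3808, -0.1625, 0.1998]
tcp_rot: [-1.57, -0.352, -0.163]
ft_force: [0.6, 1.4, -0.2]
width: 0.0004
```

```bash
python3 - <<'E'
from h import *
R=Rpush(.35)
for w in [(-.25,-.135,.075),(-.165,-.145,.075),(-.135,-.15,.075),(-.12,-.15,.075)]: print(W(w).round(3),rel(W(w),R))
E
```

```text
[ 0.43  -0.166  0.075] [ 2.7300e-01  1.3397e+01  4.6000e-01  0.0000e+00 -3.0000e-03  2.0000e-03]
[ 0.512 -0.189  0.075] [ 8.2550e+00  1.6329e+01 -5.1700e-01  0.0000e+00 -3.0000e-03  2.0000e-03]
[ 0.541 -0.199  0.075] [ 1.1072e+01  1.7364e+01 -1.0100e+00  0.0000e+00 -3.0000e-03  2.0000e-03]
[ 0.556 -0.201  0.075] [ 1.2480e+01  1.7881e+01 -1.0060e+00  0.0000e+00 -3.0000e-03  2.0000e-03]
```

Request:
move_arm(
  plan=[0.3,13.4,0.5,0,0,0,0,0.3,13.4,0.5,0,0,0,0,0.3,13.4,0.5,0,0,0,0,0.3,13.4,0.5,0,0,0,0,0.3,13.4,0.5,0,0,0,0,2.3,14.1,0.2,0,0,0,0,4.3,14.9,0,0,0,0,0,6.3,15.6,-0.3,0,0,0,0,8.2,16.3,-0.5,0,0,0,0,9,16.6,-0.7,0,0,0,0,9.7,16.9,-0.8,0,0,0,0,10.4,17.1,-0.9,0,0,0,0,11.1,17.4,-1,0,0,0,0,11.1,17.4,-1,0,0,0,0,11.1,17.4,-1,0,0,0,0],
)

```text
time: 3.02
tool_pos: [0.5339, -0.1904, 0.0724]
tcp_rot: [-1.564, -0.338, -0.159]
ft_force: [-30.1, 4.8, 12.7]
width: 0.0005
```

```bash
python3 - <<'E'
from h import *
im,d,m=cam('side'); cv2.imwrite('pics/side1.png',cv2.resize(im[220:340,150:310,::-1],(800,600)))
E
```

```text
(no output)
```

View pics/side1.png

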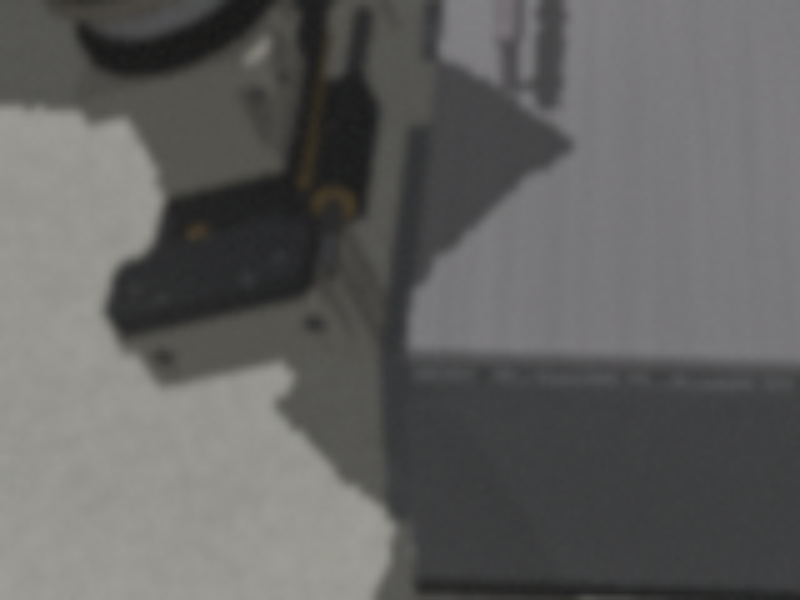

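The door panel lies flush along the front (crop column 395) under a 30 N push. I will back off, go above the handle, and look at both.

```bash
python3 - <<'E'
from h import *
s=env.get_state(); print(U.T@(s['tool_pos']-C), s['q'])
R=Rpush(.35)
for w,r in [((-.2,-.15,.075),R),((-.22,-.15,.30),R),((-.09,0,.28),Rgrip(0))]: print(W(w).round(3),rel(W(w),r))
E
```

```text
[-0.14315902 -0.1426415   0.07240484] [-0.47929911  0.47007753  1.96298501  0.28619964  0.40304704 -2.13849252]
[ 0.477 -0.189  0.075] [-5.277e+00 -2.136e+00 -7.140e-01 -7.000e-03  1.000e-03 -1.200e-02]
[ 0.457 -0.185  0.3  ] [ 3.0300e-01 -2.4024e+01 -5.6600e-01 -7.0000e-03  1.0000e-03 -1.2000e-02]
[ 0.609 -0.058  0.28 ] [ 11.921 -17.718  14.375  -0.271   1.557   0.26 ]
```

Request:
move_arm(
  plan=[-5.3,-2.1,-0.7,0,0,0,0,-5.3,-2.1,-0.7,0,0,0,0,0.3,-24,-0.6,0,0,0,0,0.3,-24,-0.6,0,0,0,0,0.3,-24,-0.6,0,0,0,0,0.3,-24,-0.6,0,0,0,0,0.3,-24,-0.6,0,0,0,0,0.3,-24,-0.6,0,0,0,0],
)

```text
time: 3.73
tool_pos: [0.46, -0.1872, 0.3069]
tcp_rot: [-1.572, -0.357, -0.159]
ft_force: [0.2, 0.6, 0.2]
width: -0.0001
```

```bash
python3 - <<'E'
from h import *
im,d,m=cam('top'); cv2.imwrite('pics/top2.png',cv2.resize(im[80:272,150:406,::-1],(800,600)))
im,d,m=cam('side'); cv2.imwrite('pics/side2.png',cv2.resize(im[200:344,170:362,::-1],(800,600)))
P=pts(d,m); Q=(P-C)@U  # unit frame
s=(Q[...,1]<-.06)&(Q[...,1]>-.17)&(Q[...,2]>.03)&(Q[...,2]<.1)&(Q[...,0]<-.1)&(Q[...,0]>-.2)
q=Q[s]; print(len(q)); 
if len(q)>20: print(np.polyfit(q[:,1],q[:,0],1),q[:,0].mean())
s=env.get_state(); print(s['tool_pos'],s['ft_force'])
print(rel(W((-.09,0,.28)),Rgrip(0)))
E
```

```text
0
[ 0.46040048 -0.18733874  0.30487347] [-0.13770333 -0.77140452 -0.82852362]
[10.979  6.733 15.119 -0.28   1.554  0.281]
```

View pics/side2.png

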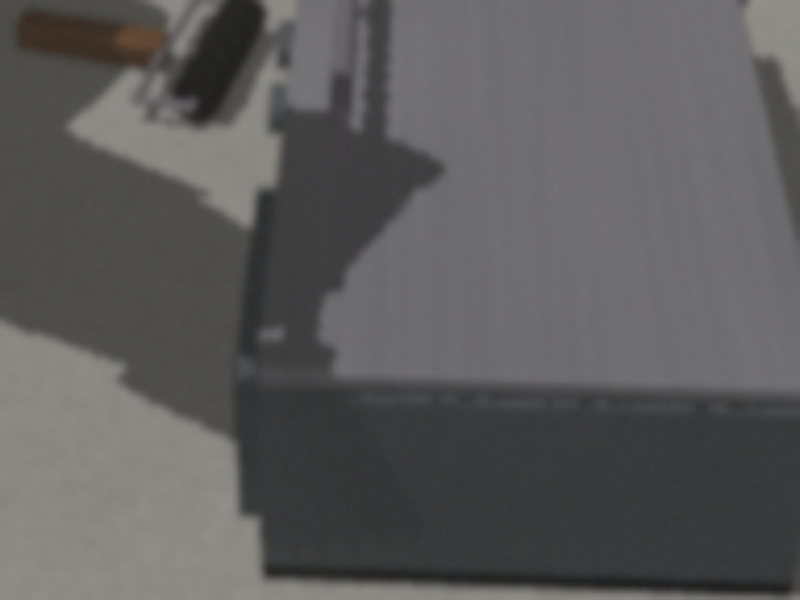

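The door panel is shut: it stands about 22 px (≈ 12 mm) proud of the front at column 240-262, which is its own thickness, and its edge is parallel to the lid edge. Next, above the handle.

Request:
move_arm(
  plan=[11,6.7,15.1,-0.28,1.554,0.281,60,11,6.7,15.1,-0.28,1.554,0.281,60,11,6.7,15.1,-0.28,1.554,0.281,60,11,6.7,15.1,-0.28,1.554,0.281,60,11,6.7,15.1,-0.28,1.554,0.281,60,11,6.7,15.1,-0.28,1.554,0.281,60,11,6.7,15.1,-0.28,1.554,0.281,60,11,6.7,15.1,-0.28,1.554,0.281,60,11,6.7,15.1,-0.28,1.554,0.281,60,11,6.7,15.1,-0.28,1.554,0.281,60,11,6.7,15.1,-0.28,1.554,0.281,60,11,6.7,15.1,-0.28,1.554,0.281,60,11,6.7,15.1,-0.28,1.554,0.281,60,11,6.7,15.1,-0.28,1.554,0.281,60,11,6.7,15.1,-0.28,1.554,0.281,60,11,6.7,15.1,-0.28,1.554,0.281,60,11,6.7,15.1,-0.28,1.554,0.281,60,11,6.7,15.1,-0.28,1.554,0.281,60],
)

```text
time: 5.33
tool_pos: [0.6086, -0.0577, 0.2756]
tcp_rot: [-1.577, 0.002, -1.728]
ft_force: [-0.1, -0.5, -1.0]
width: 0.0555
```

```bash
python3 - <<'E'
from h import *
im,d,m=cam('side'); cv2.imwrite('pics/side3.png',cv2.resize(im[120:312,150:406,::-1],(800,600)))
s=env.get_state(); print(s['tool_pos'],s['tcp_rot'],s['q'])
print(rel(W((-.092,0,.152)),Rgrip(0)))
E
```

```text
[ 0.60869099 -0.05771936  0.2757625 ] [-1.57719804  0.00214233 -1.7285166 ] [-0.17160328  0.41903689  1.40847582  0.00211924  1.32051134 -0.01442137]
[ 5.8000e-02  1.2377e+01 -6.9000e-02  6.0000e-03  3.0000e-03 -2.0000e-03]
```

View pics/side3.png

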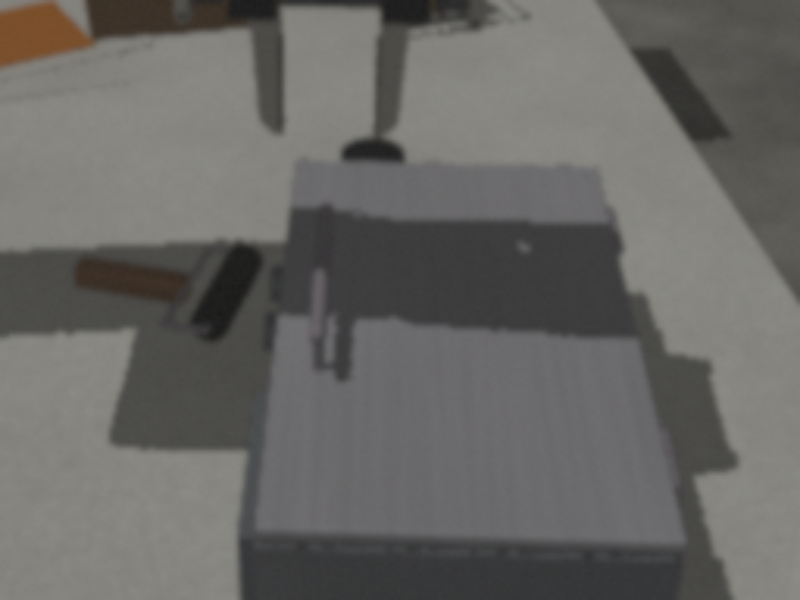

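The open fingers (crop columns 270 and 390) straddle the handle line at column 320. The door is still flush. I will descend and close.

Request:
move_arm(
  plan=[0,4,0,0,0,0,60,0,8,0,0,0,0,60,0,10.5,0,0,0,0,60,0,12.2,0,0,0,0,60,0,12.2,0,0,0,0,60,0,12.2,0,0,0,0,60,0,12.2,0,0,0,0,0,0,12.2,0,0,0,0,0,0,12.2,0,0,0,0,0,0,12.2,0,0,0,0,0,0,12.2,0,0,0,0,0,0,12.2,0,0,0,0,0,0,12.2,0,0,0,0,0,0,12.2,0,0,0,0,0],
  squeeze=30,
)

```text
time: 6.55
tool_pos: [0.6049, -0.0569, 0.1539]
tcp_rot: [-1.586, 0.002, -1.731]
ft_force: [-20.4, 2.2, 11.5]
width: 0.01
```

```bash
python3 - <<'E'
from h import *
s=env.get_state(); p0=s['tool_pos']; print(p0,U.T@(p0-C),s['tcp_rot'],s['ft_force'],s['width'])
R0=Ro.from_euler('xyz',s['tcp_rot']).as_matrix()
# handle arc about hinge: handle at closed (hx=-.21,hz=.047) rel. hinge, turn by a; tool leans a/2
h0=np.array([-.21,.047]); off=.017  # bar ~17-19mm behind TCP
for a in np.radians([5,10,15,20,25,30,35,40]):
    c,sn=np.cos(a),np.sin(a); h=np.array([c*h0[0]+sn*h0[1],-sn*h0[0]+c*h0[1]])
    d=h-h0; t=a/2
    # TCP shift: bar shift + change of the TCP offset with lean
    dx=d[0]+off*-np.sin(t); dz=d[1]+off*(1-np.cos(t))
    pw=p0+U@np.array([dx,0,dz]); Rw=Rgrip(t)@Rgrip(0).T@R0
    print(round(np.degrees(a)),rel(pw,Rw,p0,R0))
E
```

```text
[ 0.60494894 -0.05693919  0.1538782 ] [-0.09434192  0.00049016  0.1538782 ] [-1.58612538  0.00231895 -1.73075157] [-20.40372072   2.15445284  11.47701454] 0.010049225080821159
5 [-0.004 -1.82   0.388 -0.044  0.     0.   ]
10 [-0.008 -3.596  0.932 -0.087  0.     0.   ]
15 [-0.011 -5.315  1.629 -0.131  0.     0.   ]
20 [-0.015 -6.964  2.472 -0.175  0.     0.   ]
25 [-1.800e-02 -8.529e+00  3.456e+00 -2.180e-01  1.000e-03  0.000e+00]
30 [-2.000e-02 -9.999e+00  4.571e+00 -2.620e-01  1.000e-03  0.000e+00]
35 [-2.3000e-02 -1.1364e+01  5.8090e+00 -3.0500e-01  1.0000e-03  0.0000e+00]
40 [-2.5000e-02 -1.2613e+01  7.1600e+00 -3.4900e-01  1.0000e-03  0.0000e+00]
```

The grip is on the bar (opening 10 mm). The bar sits about 4 mm nearer than commanded, giving a 20 N side load, so I will relax that first.

Request:
move_arm(
  plan=[0,-0.1,-0.2,0,0,0,0,0,-0.2,-0.4,0,0,0,0,0,-0.2,-0.4,0,0,0,0,0,-0.2,-0.4,0,0,0,0],
)

```text
time: 6.88
tool_pos: [0.6054, -0.057, 0.156]
tcp_rot: [-1.574, 0.003, -1.731]
ft_force: [6.9, -0.2, -5.4]
width: 0.01
```

Request:
move_arm(
  plan=[0,-0.9,0.15,-0.022,0,0,0,0,-1.8,0.4,-0.044,0,0,0,0,-2.7,0.65,-0.065,0,0,0,0,-3.6,0.95,-0.087,0,0,0,0,-4.5,1.3,-0.109,0,0,0,0,-5.3,1.6,-0.131,0,0,0,0,-6.1,2.05,-0.153,0,0,0,0,-7,2.5,-0.175,0,0,0,0,-7.8,2.95,-0.197,0,0,0,0,-8.5,3.45,-0.218,0,0,0,0,-9.3,4,-0.24,0,0,0,0,-10,4.6,-0.262,0,0,0,0,-10,4.6,-0.262,0,0,0,0,-10,4.6,-0.262,0,0,0],
)

```text
time: 8.05
tool_pos: [0.6523, -0.0646, 0.2529]
tcp_rot: [-1.836, 0.003, -1.731]
ft_force: [14.8, -0.7, -19.0]
width: 0.0099
```

```bash
cat > lid.py <<'E'
from h import *
import sys
s=env.get_state(); p=U.T@(s['tool_pos']-C); print(p,s['tcp_rot'],s['ft_force'],s['width'],s['time'])
R=Ro.from_euler('xyz',s['tcp_rot']).as_matrix(); b=p-U.T@R[:,1]*.017
print('bar',b,'angle by arm',np.degrees(np.arctan2(b[2]-.123,.12-b[0])-np.arctan2(.047,.21)))
for n in('side','top'):
    im,d,m=cam(n); Q=(pts(d,m)-C)@U
    k=(abs(Q[...,1]+.13)<.04)&(Q[...,2]>.14)&(Q[...,2]<.33)&(Q[...,0]<.10)&(Q[...,0]>-.12)
    q=Q[k]
    if len(q)>50:
        x0,x1=q[:,0],q[:,2]; l=cv2.fitLine(np.c_[x0,x1].astype(np.float32),cv2.DIST_HUBER,0,.001,.001).ravel()
        print(n,len(q),'lid deg',np.degrees(np.arctan(-l[1]/l[0])))
    cv2.imwrite(f'pics/{n}{sys.argv[1]}.png',cv2.resize(im[100:320,130:423,::-1],(800,600)))
E
python3 lid.py 4
```

```text
[-0.04642074  0.00051497  0.25291401] [-1.83643445  0.00313413 -1.73091144] [ 14.7704496   -0.65968057 -19.02213607] 0.009892546168470392 8.05
bar [-0.0419578   0.00046528  0.26931765] angle by arm 29.48018376168298
side 2834 lid deg 30.190971
top 1042 lid deg 30.134434
```

```bash
python3 - <<'E'
from h import *
h0=np.array([-.21,.047]); off=.017
def st(deg,inw):
    a=np.radians(deg);c,sn=np.cos(a),np.sin(a); h=np.array([c*h0[0]+sn*h0[1],-sn*h0[0]+c*h0[1]]);h=h*(1-inw/.215);t=a/2
    return W((h[0]-off*np.sin(t),0,h[1]-off*np.cos(t))),Rgrip(t)
p0,R0=st(30,0)
for a in (30,32.5,35,37.5,40): print(a,rel(*st(a,.003),p0,R0))
E
```

```text
30 [-0.     0.139  0.266  0.     0.     0.   ]
32.5 [-0.    -0.672  0.676 -0.022 -0.    -0.   ]
35 [-0.    -1.464  1.121 -0.044 -0.    -0.   ]
37.5 [-0.    -2.234  1.6   -0.065 -0.    -0.   ]
40 [-0.    -2.983  2.112 -0.087 -0.    -0.   ]
```

Request:
move_arm(
  plan=[0,0.15,0.25,0,0,0,0,0,-0.25,0.45,-0.011,0,0,0,0,-0.65,0.7,-0.022,0,0,0,0,-1.05,0.9,-0.033,0,0,0,0,-1.45,1.1,-0.044,0,0,0,0,-1.85,1.35,-0.055,0,0,0,0,-2.25,1.6,-0.065,0,0,0,0,-2.6,1.85,-0.076,0,0,0,0,-3,2.1,-0.087,0,0,0,0,-3,2.1,-0.087,0,0,0,0,-3,2.1,-0.087,0,0,0,0,-3,2.1,-0.087,0,0,0,0,-3,2.1,-0.087,0,0,0,0,-3,2.1,-0.087,0,0,0,0,-3,2.1,-0.087,0,0,0],
)

```text
time: 9.4
tool_pos: [0.6782, -0.0689, 0.2786]
tcp_rot: [-1.926, 0.003, -1.731]
ft_force: [2.1, 2.6, -8.3]
width: 0.0101
```

```bash
python3 lid.py 5
```

```text
[-0.02013009  0.00040384  0.27855155] [-1.9261546   0.00283742 -1.73080836] [ 2.11068839  2.62634801 -8.33426499] 0.010110441686881737 9.4
bar [-0.01421532  0.0003615   0.29448936] angle by arm 39.33621648527879
side 2312 lid deg 40.137993
top 1123 lid deg 39.90355
```

View pics/side5.png

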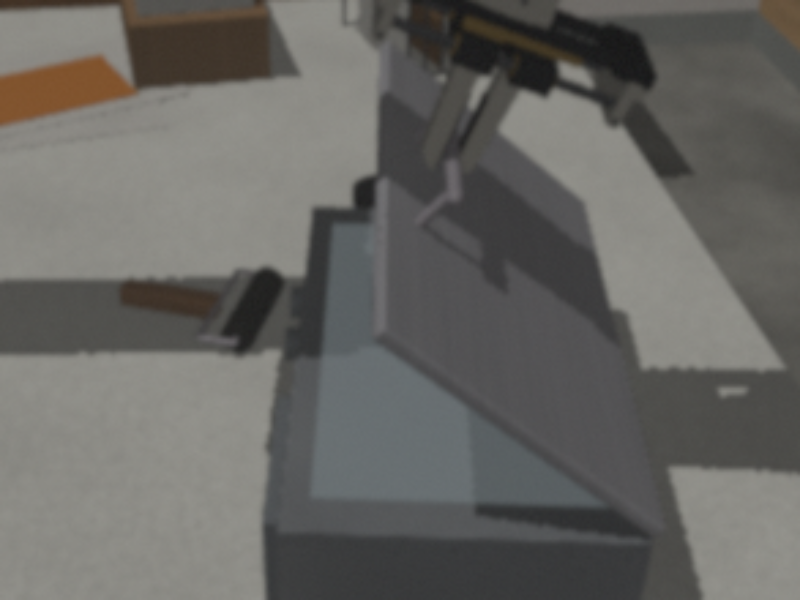

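View pics/top5.png

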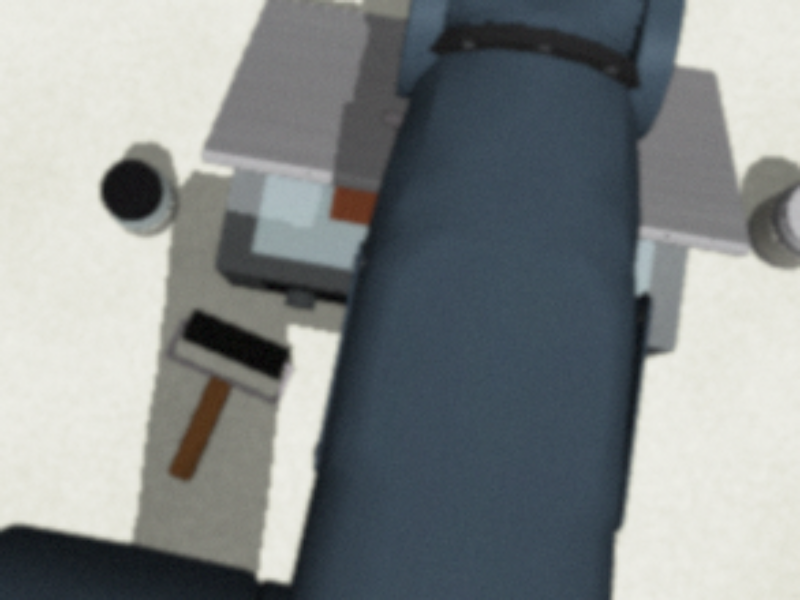

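The lid is open with the fingers on the bar (side crop around 450,165), at 40.1° and 39.9° in the two views. The jar, brayer and tin stand clear, and I see no sign of the door coming open. Handing in.

```bash
python3 -c "
from h import *
s=env.get_state(); print(s['time'],np.abs(s['qvel']).max(),s['ft_force']); print(env.job_done())"
```

```text
9.5 0.0024933221920603703 [ 2.63020337  2.93910453 -8.73126248]
the job is handed in; nothing more can be done
None
```

I pushed the door shut first, then pinched the lid's handle, raised the lid to about 40° and handed the job in at 9.5 s with the gripper still holding it.

- **Lid:** the angle fitted from the camera depth was 40.1° in the side view and 39.9° in the top view. The arm's own geometry gave 39.3°. All three are within the 5° allowance. The arm was still, the gripper was closed to 10 mm on the bar, and the wrist read about 9 N.
- **Door:** I pushed it with about 30 N, against the catch's 7 N. Afterwards it stood proud of the front by about its own thickness and parallel to the front. I have no direct reading of its angle: my depth check on the door face found no points, so "seated" rests on the push force and the picture.
- **Jar, tin and roller:** in the last pictures they stand clear and upright, and nothing came near them. I judged this by eye and did not re-measure their positions.
- **Side loads:** closing on the handle gave a brief load of about 23 N because the bar was about 4 mm off my estimate. There was another of about 24 N partway through the lift. I corrected both before going on.

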